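# Park the paper trimmer's locked head at its stop

### The job

Park the head of the second-hand paper trimmer so that it can be packed: with the fingertips only, press the round lock button on top of the head fully down and, keeping it held down the whole way, slide the head along its rail until it rests against the tall stop block; then let the button come up and move clear. Do not grip the head or its button, be gentle with it, and leave the other things on and around the trimmer where they are.

Things in the scene. Friction and masses are not known exactly. Their poses are not given: they have to be found in the camera images.
- trimmer: paper trimmer fixed to the table. Grey board 340 mm (y) x 200 mm (x from -150 to +50) x 12 mm; aluminium rail along y at x = 0, 22 mm wide, top 38 mm above the table; tall steel stop block at the +y end (52 mm wide, 30 mm long, top at 78 mm), low black cap at the -y end (top 42 mm). Origin on the table under the middle of the rail; y along the rail towards the stop block, z up.
- cutter_head (a joint): head's place along the rail (m), growing towards the stop block: 0 = at the low cap (where it starts), 0.200 = against the stop block. A lock tooth under the button catches in notches every 10 mm along the rail (with 2 mm of play) and holds it against 30 N and more; with the button down it slides with about 1 N.
- thumb_rest (a point): top middle of the thumb rest of the head. The head is a black block on the rail, 70 mm long (along the rail), 48 mm wide, flat top 58 mm above the table; the thumb rest is an 11 mm thick ridge across its rear end (away from the stop block), 73 mm above the table, its front face 27 mm behind the button's centre.
- head_button (a joint): travel of the lock button (m): 0 = up (head locked), 0.006 = fully down; the head is free only beyond 0.003. Sprung: it starts to move at about 5 N and is fully down at about 7 N; it comes up by itself.
- button_top (a point): centre of the flat top of the round grey lock button on the head: 30 mm across (the flat 24 mm), 68 mm above the table when up, standing 10 mm above the head's top, 4 mm above it when fully down. The point moves with the button; z points up and y along the rail towards the stop block.
- stop_face (a point): centre line of the stop block's face that the head comes to rest against, 60 mm above the table; y points along the rail, out of the far side of the block
- glue_stick: white glue stick, 27 mm thick and 86 mm tall, standing on the trimmer's board; origin at its underside. To be left alone.
- tape_roll: clear roll of tape, 64 mm across and 19 mm thick, lying on the trimmer's board; origin at its underside. To be left alone.
- stapler: black desk stapler, 115 x 34 x 37 mm, on the table beyond the rail; origin at its underside. To be left alone.
- cup: blue ceramic cup without handle, 66 mm across, 60 mm tall, on the table beyond the rail; origin at its underside. To be left alone.
- binoculars: black binoculars, 105 x 114 x 50 mm, lying on the table by the low-cap end of the trimmer; origin at the underside. To be left alone.
- clock: wooden table clock, 110 mm wide, 96 mm tall, standing by the tall-stop end of the trimmer; origin at its underside. To be left alone.

How it is judged:
On the way, in this order (a step that is already met when the one before it is completed fails the run):
1. the lock button is held down (value of joint head_button above 0.004 m and value of joint cutter_head below 0.12 m), for 0.2 s.
2. the head is against the stop block with the button still down (value of joint head_button above 0.004 m and value of joint cutter_head above 0.197 m), for 0.1 s.
At the end, for the whole second after the job is handed in: The head is within 3 mm of the stop block and at rest, its button is up again (within 1.5 mm), and none of the other things has moved more than 15 mm (value of joint cutter_head above 0.197 m and value of joint head_button below 0.0015 m and velocity of joint cutter_head below 0.005 m/s and distance of each of glue_stick, tape_roll, stapler, cup, binoculars, clock from where it was at the start of the episode below 0.015 m); the robot touches nothing.
It fails at once if the button is let up while the head is on its way (more than 8 mm from its start and from the stop) (value of joint head_button below 0.0035 m and value of joint cutter_head between 0.008 and 0.192 m).
It fails at once if the head or its button is taken between the fingers (the grasp point comes down to the button's top) (contact force between the fingers and cutter_head above 1 N and z of the grasp point in the frame of button_top below 0.003 m).
It fails at once if the head is pressed or squeezed with more than 80 N (contact force between the fingers and cutter_head above 80 N).
It fails at once if one of the other things is moved more than 20 mm or lifted (distance of any of glue_stick, tape_roll, stapler, cup, binoculars, clock from where it was at the start of the episode above 0.02 m).
It also fails if it takes over 35 s, if anything falls off the work surface, if the arm or the gripper's body presses on something with over 40 N, if the wrist force passes 120 N, or if a joint passes its speed limit or range.

### The arm

A 6-joint arm with a two-finger parallel gripper is mounted at the origin on the work surface. World frame = base frame: x ahead of the robot, y to its left, z up, the work surface at z = 0. Lengths are in m, angles in rad, forces in N, time in s.
With the tool pointing down it reaches from about 0.3 to 1 m from the base axis. Payload 5.1 kg.
Tool frame: the origin (TCP) lies at the very end of the fingers, on their centre line; the grasp point (between the pads) lies 19 mm behind it (bot.pinch_z is the distance from the TCP to the grasp point, in m); x points along the fingers, z is the direction in which the jaws open and shut, and the axes are right-handed (so a half turn about x gives the same grasp; the last joint's range is limited). The gripper opens to 95 mm and grips with 3 to 60 N. Pads are 20 mm wide; open, the fingers measure 119 mm over their backs; the gripper's body (75 mm by 180 mm) begins 59 mm behind the grasp point.
Start: joints at [1.14, 0.124, 1.65, -0, 1.367, -0.083], TCP at [0.222, 0.611, 0.215] pointing down, gripper open.
Joint ranges: [-2.61, 2.61], [-1.02, 2.33], [0.03, 2.71], [-1.35, 4.49], [0.32, 2.68], [-2.91, 2.91]. Speed limits (rad/s): [2.57, 2.57, 3.14, 3.14, 3.14, 3.14].

### API

Orientations are given as a rotation vector (axis times angle).
In Python, from plant import bot gives the robot as it stands.
- The arm moves only by the shell command python3 -m handwheel 'ROWS'. ROWS is JSON, a list of rows, each an object of numbers: "x", "y", "z": the shift along the world's x, y, z in m; "rx", "ry", "rz": the turn, a rotation vector about the world's x, y, z in degrees; "hand": the finger opening in m, from 0 to 0.0951. A call has 1 to 10 rows; each row is the pose to reach, as a shift and turn from the pose commanded when the call began; what a row does not reach only later rows make up. A row lasts 1/12 s, in which the tool goes at most 41.7 mm and 7.16 degrees, less where a joint would pass 70% of its speed; a pose out of reach is approached as far as the arm can. A call with a gripper value outside its range is refused whole. The fingers move at their own pace and stop on an object; the grip force is fixed at half the most. Time passes only in rows, so rows that repeat a pose let the fingers close. It gives the time, the measured TCP pose, the force and the opening at its end, in the units of the state.
- bot.read_state(): the state, without advancing time (a new reading comes with each control period).
- bot.read_camera(name): name is "side" or "top" or "wrist"; returns a dict with "color" (384x512x3 uint8, blue, green, red), "fx", "fy", "cx", "cy" (pixels), "pose" (4x4, takes a point from camera to world coordinates); the wrist camera has in their place "hand_eye" (4x4, takes a point from camera to tool coordinates, whose origin is the TCP and whose axes are the tool frame's). Camera axes: x right, y down, z forward; pixel columns grow to the right and rows downward; lengths in m; the calibration is good to about 2 mm. A picture is of the moment at which its call begins: read the wrist's pose just before it. There is no depth.
- bot.hand_in(): hands the job in, once; it reports no verdict.
Trained networks look in the newest picture that a camera, given by its name, has taken for a name from the list of things; names that differ only in an ending like _2 or _b are one class to them, and where a whole thing is asked for, a point or a joint stands for the part that bears it (a point fixed in the world has none). Each returns a list of dicts, best first, with "conf" (0 to 1); they miss things now and then, are a little off and sometimes report something else, mostly with a low value. They report only what shows in the picture. A call takes as long as a camera call.
- bot.trace(target, camera): "region" (384x512 bool, what is visible of it).
- bot.tip_of(target, camera): "position" ([x, y, z] in m, in world coordinates, good to about 4 mm: a listed point, or the origin of a listed thing).
The state is a dict: "time_s": time; "joint_positions": joint angles; "joint_velocities": joint speeds; "effort": joint torques, N m; "eef_pos": TCP position; "eef_rot": TCP orientation; "force": force on the tool from outside, world axes, zero at the start; "ft_torque": the same for the moment, N m; "grip_width": finger opening in m.
Only numpy, scipy, OpenCV 4.12 (cv2) and the standard library are available. Lean on these libraries where they do the work, as an engineer would, in place of code of your own. Each camera call takes 0.05 s, during which the arm holds its last target.

## Working session

There is one attempt and no reset: what is moved stays moved. The work goes in short steps, Python scripts to look and compute and a shell command to move; the robot and the scene stay as the last step left them, time stands still between calls to the robot, and variables do not carry over. Pictures are saved under pics/ and viewed, and the job is handed in when it is done.

```bash
mkdir -p pics; python3 - <<'E'
from plant import bot
import cv2,numpy as np
s=bot.read_state();print({k:np.round(v,4) for k,v in s.items()})
for c in("side","top"):
    im=bot.read_camera(c);cv2.imwrite(f"pics/{c}0.png",im["color"])
    for t in("button_top","thumb_rest","stop_face","trimmer","glue_stick","tape_roll","stapler","cup","binoculars","clock"):
        r=bot.tip_of(t,c)
        print(c,t,[(np.round(q["position"],3),round(q["conf"],2)) for q in r[:2]])
E
```

```text
{'time_s': np.float64(0.0), 'joint_positions': array([ 1.1404,  0.1245,  1.6516, -0.    ,  1.3675, -0.0826]), 'joint_velocities': array([-0.0006, -0.0005,  0.0003, -0.0006,  0.0009,  0.0009]), 'effort': array([ 8.00000e-04, -4.17611e+01, -3.59933e+01,  7.75000e-02,
        4.93000e-02, -2.00000e-04]), 'eef_pos': array([0.2213, 0.6105, 0.2134]), 'eef_rot': array([-0.9504,  1.3557,  0.9487]), 'force': array([-0.8104, -0.0315,  0.0251]), 'ft_torque': array([-0.014 ,  0.0362,  0.0283]), 'grip_width': np.float64(0.0949)}
side button_top [(array([ 0.573, -0.042,  0.069]), 0.46)]
side thumb_rest [(array([ 0.582, -0.073,  0.073]), 0.69)]
side stop_face [(array([0.494, 0.175, 0.059]), 0.81)]
side trimmer []
side glue_stick [(array([ 0.461, -0.037,  0.011]), 0.97)]
side tape_roll [(array([0.419, 0.076, 0.016]), 0.63)]
side stapler [(array([ 0.691,  0.05 , -0.   ]), 0.87), (array([ 0.39 ,  0.271, -0.004]), 0.39)]
side cup [(array([0.63 , 0.176, 0.001]), 0.6)]
side binoculars [(array([ 0.588, -0.236, -0.001]), 0.83)]
side clock [(array([ 0.389,  0.27 , -0.001]), 0.87)]
top button_top [(array([ 0.567, -0.039,  0.069]), 0.7)]
top thumb_rest [(array([ 0.578, -0.074,  0.07 ]), 0.95)]
top stop_face [(array([0.492, 0.177, 0.062]), 0.63)]
top trimmer [(array([0.536, 0.049, 0.002]), 0.96), (array([ 0.385,  0.273, -0.   ]), 0.24)]
top glue_stick [(array([ 0.465, -0.035,  0.015]), 0.59)]
top tape_roll [(array([0.422, 0.076, 0.007]), 0.86)]
top stapler [(array([ 0.689,  0.05 , -0.001]), 0.75)]
top cup [(array([0.627, 0.176, 0.002]), 0.66)]
top binoculars [(array([ 0.589, -0.24 ,  0.   ]), 0.82), (array([ 0.535,  0.046, -0.001]), 0.28)]
top clock [(array([0.386, 0.27 , 0.   ]), 0.87)]
```

View pics/top0.png

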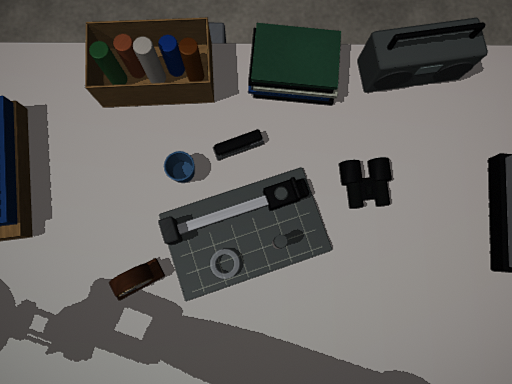

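View pics/side0.png

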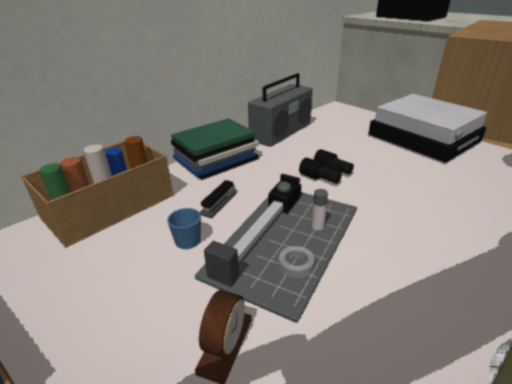

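The side and top detections agree. The thumb rest to stop distance is 0.264 m, which is what the given sizes require. The top picture shows the head at about (283,193) and the stop block at about (170,230). I'll close the fingers and move towards the point above the button.

```bash
python3 - <<'E'
from plant import bot
import numpy as np
from scipy.spatial.transform import Rotation as R
print(R.from_rotvec(bot.read_state()["eef_rot"]).as_matrix().round(3))
t=np.array([.580,-.0735]);s=np.array([.493,.176]);d=(s-t)/np.linalg.norm(s-t);print(d,np.degrees(np.arctan2(-d[0],d[1])),t+.0325*d,s-.032*d)
E
python3 -m handwheel '[{"x":0.017,"y":-0.032,"hand":0},{"x":0.034,"y":-0.064,"hand":0},{"x":0.051,"y":-0.096,"hand":0},{"x":0.068,"y":-0.128,"hand":0},{"x":0.085,"y":-0.160,"hand":0},{"x":0.102,"y":-0.192,"hand":0},{"x":0.119,"y":-0.224,"hand":0},{"x":0.136,"y":-0.256,"hand":0},{"x":0.153,"y":-0.288,"hand":0},{"x":0.170,"y":-0.320,"hand":0}]'
```

```text
[[-0.    -0.94   0.341]
 [-0.     0.341  0.94 ]
 [-1.     0.    -0.   ]]
[-0.32925446  0.94424123] 19.223530341438114 [ 0.56929923 -0.04281216] [0.50353614 0.14578428]schema error: expected keys x, y, z, rx, ry, rz, hand
```

The tool points straight down. The move was refused because every row needs all seven keys.

```bash
python3 -m handwheel '[{"x":0.017,"y":-0.032,"z":0,"rx":0,"ry":0,"rz":0,"hand":0},{"x":0.034,"y":-0.064,"z":0,"rx":0,"ry":0,"rz":0,"hand":0},{"x":0.051,"y":-0.096,"z":0,"rx":0,"ry":0,"rz":0,"hand":0},{"x":0.068,"y":-0.128,"z":0,"rx":0,"ry":0,"rz":0,"hand":0},{"x":0.085,"y":-0.160,"z":0,"rx":0,"ry":0,"rz":0,"hand":0},{"x":0.102,"y":-0.192,"z":0,"rx":0,"ry":0,"rz":0,"hand":0},{"x":0.119,"y":-0.224,"z":0,"rx":0,"ry":0,"rz":0,"hand":0},{"x":0.136,"y":-0.256,"z":0,"rx":0,"ry":0,"rz":0,"hand":0},{"x":0.153,"y":-0.288,"z":0,"rx":0,"ry":0,"rz":0,"hand":0},{"x":0.170,"y":-0.320,"z":0,"rx":0,"ry":0,"rz":0,"hand":0}]'
```

```text
time_s: 1.93
eef_pos: [0.392, 0.2895, 0.215]
eef_rot: [-0.95, 1.353, 0.949]
force: [0.5, 0.9, -0.3]
grip_width: 0.0338
```

```bash
python3 -m handwheel '[{"x":0.018,"y":-0.033,"z":0,"rx":0,"ry":0,"rz":0,"hand":0},{"x":0.036,"y":-0.066,"z":0,"rx":0,"ry":0,"rz":0,"hand":0},{"x":0.054,"y":-0.100,"z":0,"rx":0,"ry":0,"rz":0,"hand":0},{"x":0.072,"y":-0.134,"z":0,"rx":0,"ry":0,"rz":0,"hand":0},{"x":0.090,"y":-0.168,"z":-0.01,"rx":0,"ry":0,"rz":0,"hand":0},{"x":0.108,"y":-0.201,"z":-0.02,"rx":0,"ry":0,"rz":0,"hand":0},{"x":0.126,"y":-0.234,"z":-0.03,"rx":0,"ry":0,"rz":0,"hand":0},{"x":0.144,"y":-0.268,"z":-0.045,"rx":0,"ry":0,"rz":0,"hand":0},{"x":0.161,"y":-0.300,"z":-0.06,"rx":0,"ry":0,"rz":0,"hand":0},{"x":0.177,"y":-0.332,"z":-0.075,"rx":0,"ry":0,"rz":0,"hand":0}]'
python3 - <<'E'
from plant import bot
import cv2,numpy as np
s=bot.read_state();print({k:np.round(v,4) for k,v in s.items() if k in("time_s","eef_pos","force","grip_width")})
for c in("wrist","side","top"):
    im=bot.read_camera(c);cv2.imwrite(f"pics/{c}1.png",im["color"])
    for t in("button_top","thumb_rest"):
        print(c,t,[(np.round(q["position"],4),round(q["conf"],2)) for q in bot.tip_of(t,c)[:2]])
E
```

```text
time_s: 2.77
eef_pos: [0.5694, -0.0429, 0.1394]
eef_rot: [-0.949, 1.353, 0.948]
force: [-0.0, 0.5, 0.2]
grip_width: 0.001
{'time_s': np.float64(2.7667), 'eef_pos': array([ 0.5694, -0.0429,  0.1394]), 'force': array([-0.0498,  0.5481,  0.2313]), 'grip_width': np.float64(0.001)}
wrist button_top [(array([ 0.5655, -0.0404,  0.0668]), 0.55)]
wrist thumb_rest [(array([ 0.5739, -0.0722,  0.0724]), 0.82), (array([ 0.537 ,  0.0509, -0.0006]), 0.38)]
side button_top [(array([ 0.5729, -0.0404,  0.0685]), 0.48)]
side thumb_rest []
top button_top [(array([ 0.5688, -0.0391,  0.069 ]), 0.5)]
top thumb_rest []
```

View pics/wrist1.png

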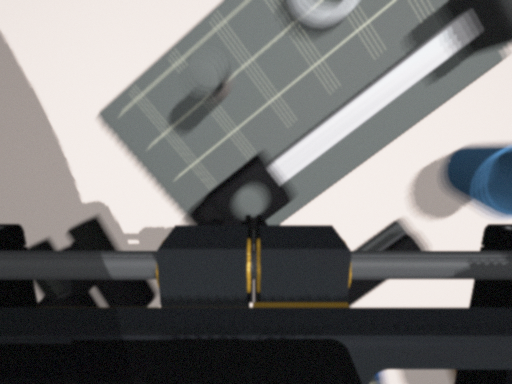

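View pics/side1.png

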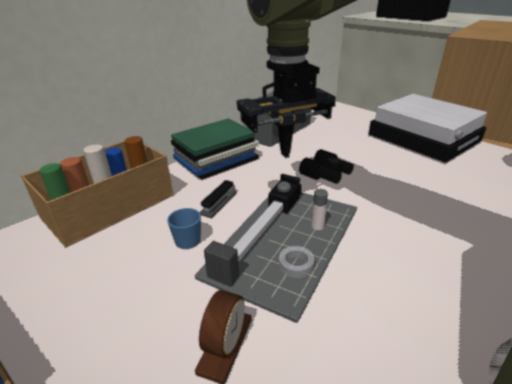

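The wrist picture shows the button at about (250,200), just ahead of the fingertips at about (253,225), with nothing between them. I'll check the button with my own ray and fit its outline.

```bash
python3 - <<'E'
from plant import bot
import cv2,numpy as np
from scipy.spatial.transform import Rotation as R
s=bot.read_state()
T=np.eye(4);T[:3,:3]=R.from_rotvec(s["eef_rot"]).as_matrix();T[:3,3]=s["eef_pos"]
im=bot.read_camera("wrist");c=im["color"]
P=T@im["hand_eye"]
def ray(u,v,z,P=P,im=im):
    d=P[:3,:3]@[(u-im["cx"])/im["fx"],(v-im["cy"])/im["fy"],1];return P[:3,3]+d*(z-P[2,3])/d[2]
print(ray(250,200,.066).round(4))
cv2.imwrite("pics/w2.png",cv2.resize(c[130:260,170:330],None,fx=5,fy=5)[:600,:800])
im2=bot.read_camera("top")
cv2.imwrite("pics/t0crop.png",cv2.resize(cv2.imread("pics/top0.png")[160:250,150:330],None,fx=4.4,fy=4.4,interpolation=cv2.INTER_CUBIC))
for u,v in((281,193),):print(ray(u,v,.068,im2["pose"],im2).round(4))
E
```

```text
[ 0.5664 -0.0425  0.066 ]
[ 0.565  -0.0427  0.068 ]
```

View pics/w2.png

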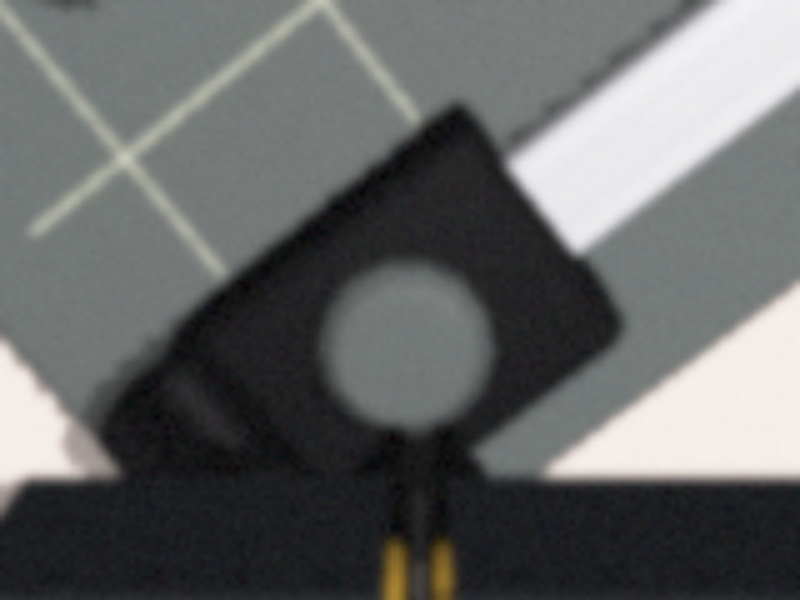

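View pics/t0crop.png

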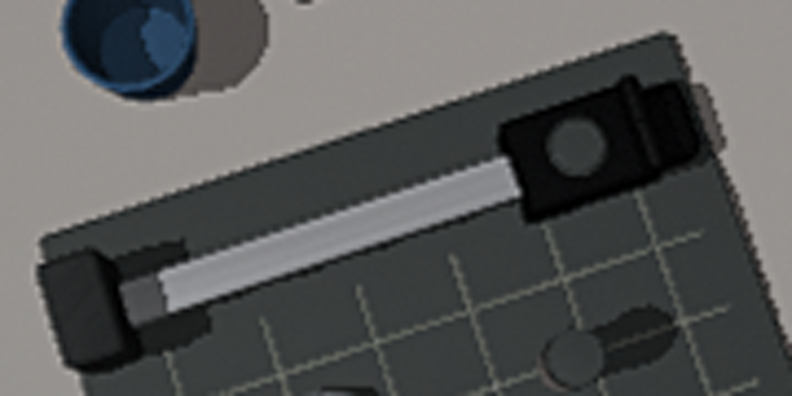

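```bash
python3 - <<'E'
from plant import bot
import cv2,numpy as np
from scipy.spatial.transform import Rotation as R
s=bot.read_state()
T=np.eye(4);T[:3,:3]=R.from_rotvec(s["eef_rot"]).as_matrix();T[:3,3]=s["eef_pos"]
def go(im,P,pic,box):
    g=cv2.cvtColor(pic,cv2.COLOR_BGR2GRAY);m=np.zeros_like(g)
    x0,y0,x1,y1=box[:4];m[y0:y1,x0:x1]=(g[y0:y1,x0:x1]>box[4])
    n,l,st,ce=cv2.connectedComponentsWithStats(m);k=[i for i in range(1,n) if l[box[6],box[5]]==i]
    ys,xs=np.where(l==k[0]);print(len(xs))
    d=P[:3,:3]@np.array([(xs-im["cx"])/im["fx"],(ys-im["cy"])/im["fy"],np.ones(len(xs))])
    p=(P[:3,3:]+d*(.038-P[2,3])/d[2])[:2].T.astype(np.float32)
    r=cv2.minAreaRect(p);print("rect",np.round(r[1],4))
    f=cv2.fitLine(p,cv2.DIST_L2,0,1e-4,1e-4).ravel();v=f[:2]*np.sign(f[1]);print("dir",v,np.degrees(np.arctan2(-v[0],v[1])),"x at y=-.042",f[2]+(-.042-f[3])*v[0]/v[1])
im=bot.read_camera("wrist");go(im,T@im["hand_eye"],im["color"],(272,10,480,190,185,330,140))
im=bot.read_camera("top");go(im,im["pose"],cv2.imread("pics/top0.png"),(185,190,272,235,110,230,209))
E
```

```text
5167
rect [0.021  0.1803]
dir [-0.31436175  0.94930327] 18.322285 x at y=-.042 0.56652427
792
rect [0.0201 0.1795]
dir [-0.31215474  0.9500313 ] 18.18913 x at y=-.042 0.56571716
```

The rail checks out at 21 mm wide. It points at about 18.4° and passes through x of about 0.5665 at the button. I'll descend to just above the button.

```bash
python3 -m handwheel '[{"x":-0.0025,"y":0.001,"z":-0.015,"rx":0,"ry":0,"rz":0,"hand":0},{"x":-0.0025,"y":0.001,"z":-0.035,"rx":0,"ry":0,"rz":0,"hand":0},{"x":-0.0025,"y":0.001,"z":-0.05,"rx":0,"ry":0,"rz":0,"hand":0},{"x":-0.0025,"y":0.001,"z":-0.06,"rx":0,"ry":0,"rz":0,"hand":0},{"x":-0.0025,"y":0.001,"z":-0.066,"rx":0,"ry":0,"rz":0,"hand":0},{"x":-0.0025,"y":0.001,"z":-0.068,"rx":0,"ry":0,"rz":0,"hand":0},{"x":-0.0025,"y":0.001,"z":-0.068,"rx":0,"ry":0,"rz":0,"hand":0}]'
python3 - <<'E'
from plant import bot
import cv2
im=bot.read_camera("side");cv2.imwrite("pics/side3.png",cv2.resize(im["color"][120:260,200:380],None,fx=4,fy=4))
E
```

```text
time_s: 4.0
eef_pos: [0.5661, -0.0399, 0.0716]
eef_rot: [-0.949, 1.354, 0.95]
force: [0.7, -0.1, -0.0]
grip_width: 0.0002
```

View pics/side3.png

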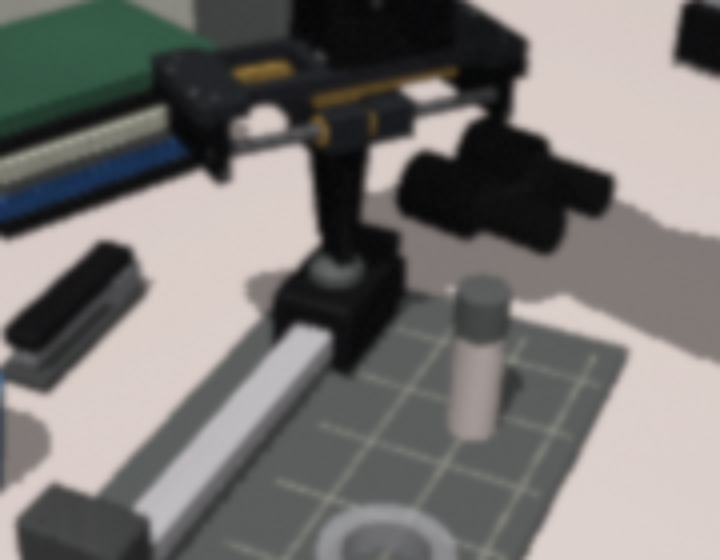

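The side picture shows the fingertips over the button, with a small gap at about (338,258) in the crop. I'll press in small steps and watch the force.

```bash
python3 -m handwheel '[{"x":0,"y":0,"z":-0.002,"rx":0,"ry":0,"rz":0,"hand":0},{"x":0,"y":0,"z":-0.004,"rx":0,"ry":0,"rz":0,"hand":0},{"x":0,"y":0,"z":-0.006,"rx":0,"ry":0,"rz":0,"hand":0},{"x":0,"y":0,"z":-0.008,"rx":0,"ry":0,"rz":0,"hand":0},{"x":0,"y":0,"z":-0.008,"rx":0,"ry":0,"rz":0,"hand":0}]'
```

```text
time_s: 4.47
eef_pos: [0.5669, -0.0401, 0.0648]
eef_rot: [-0.95, 1.353, 0.948]
force: [-1.5, 0.4, 5.9]
grip_width: 0.0008
```

```bash
python3 -m handwheel '[{"x":0,"y":0,"z":-0.001,"rx":0,"ry":0,"rz":0,"hand":0},{"x":0,"y":0,"z":-0.002,"rx":0,"ry":0,"rz":0,"hand":0},{"x":0,"y":0,"z":-0.002,"rx":0,"ry":0,"rz":0,"hand":0}]'
```

```text
time_s: 4.72
eef_pos: [0.567, -0.0401, 0.0631]
eef_rot: [-0.95, 1.353, 0.948]
force: [-1.6, -0.1, 7.1]
grip_width: 0.0008
```

```bash
python3 -m handwheel '[{"x":0,"y":0,"z":-0.001,"rx":0,"ry":0,"rz":0,"hand":0},{"x":0,"y":0,"z":-0.0015,"rx":0,"ry":0,"rz":0,"hand":0},{"x":0,"y":0,"z":-0.0015,"rx":0,"ry":0,"rz":0,"hand":0}]'
```

```text
time_s: 4.97
eef_pos: [0.567, -0.0401, 0.0622]
eef_rot: [-0.95, 1.353, 0.948]
force: [-3.3, 0.5, 8.8]
grip_width: 0.0008
```

```bash
python3 -m handwheel '[{"x":0,"y":0,"z":-0.0005,"rx":0,"ry":0,"rz":0,"hand":0},{"x":0,"y":0,"z":-0.001,"rx":0,"ry":0,"rz":0,"hand":0},{"x":0,"y":0,"z":-0.001,"rx":0,"ry":0,"rz":0,"hand":0}]'
```

```text
time_s: 5.22
eef_pos: [0.5671, -0.0401, 0.0621]
eef_rot: [-0.95, 1.353, 0.948]
force: [-6.8, -0.6, 14.0]
grip_width: 0.0004
```

The button is bottomed: z stays at 0.062 m while the force climbs to 14 N. I'll slide gently along the rail.

```bash
python3 -m handwheel '[{"x":-0.0006,"y":0.0019,"z":-0.0005,"rx":0,"ry":0,"rz":0,"hand":0},{"x":-0.0016,"y":0.0047,"z":-0.0005,"rx":0,"ry":0,"rz":0,"hand":0},{"x":-0.0032,"y":0.0095,"z":-0.0005,"rx":0,"ry":0,"rz":0,"hand":0},{"x":-0.0048,"y":0.0142,"z":-0.0005,"rx":0,"ry":0,"rz":0,"hand":0},{"x":-0.0063,"y":0.019,"z":-0.0005,"rx":0,"ry":0,"rz":0,"hand":0},{"x":-0.0079,"y":0.0237,"z":-0.0005,"rx":0,"ry":0,"rz":0,"hand":0},{"x":-0.0095,"y":0.0284,"z":-0.0005,"rx":0,"ry":0,"rz":0,"hand":0}]'
python3 - <<'E'
from plant import bot
import cv2,numpy as np
im=bot.read_camera("side");cv2.imwrite("pics/side4.png",cv2.resize(im["color"][120:260,200:380],None,fx=4,fy=4))
print(np.round(bot.read_state()["force"],1))
E
```

```text
time_s: 5.8
eef_pos: [0.558, -0.0125, 0.0621]
eef_rot: [-0.952, 1.353, 0.947]
force: [-5.8, -3.1, 14.3]
grip_width: 0.0003
[-6.1 -0.4 15.1]
```

View pics/side4.png

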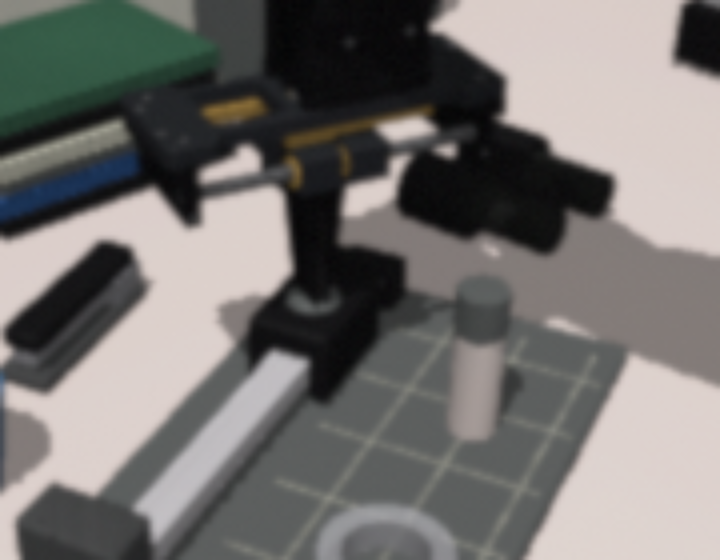

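The head followed: it has moved about 29 mm off the cap with the button still down under the fingertip. I'll continue.

```bash
python3 -m handwheel '[{"x":-0.0013,"y":0.0038,"z":0,"rx":0,"ry":0,"rz":0,"hand":0},{"x":-0.0035,"y":0.0104,"z":0,"rx":0,"ry":0,"rz":0,"hand":0},{"x":-0.0057,"y":0.0171,"z":0,"rx":0,"ry":0,"rz":0,"hand":0},{"x":-0.0079,"y":0.0237,"z":0,"rx":0,"ry":0,"rz":0,"hand":0},{"x":-0.0101,"y":0.0303,"z":0,"rx":0,"ry":0,"rz":0,"hand":0},{"x":-0.0124,"y":0.037,"z":0,"rx":0,"ry":0,"rz":0,"hand":0},{"x":-0.0146,"y":0.0436,"z":0,"rx":0,"ry":0,"rz":0,"hand":0},{"x":-0.0168,"y":0.0502,"z":0,"rx":0,"ry":0,"rz":0,"hand":0},{"x":-0.019,"y":0.0569,"z":0,"rx":0,"ry":0,"rz":0,"hand":0},{"x":-0.0203,"y":0.0607,"z":0,"rx":0,"ry":0,"rz":0,"hand":0}]'
```

```text
time_s: 6.68
eef_pos: [0.5377, 0.0489, 0.0621]
eef_rot: [-0.952, 1.352, 0.947]
force: [-5.2, -3.5, 15.1]
grip_width: 0.0003
```

```bash
python3 -m handwheel '[{"x":-0.0013,"y":0.0038,"z":0,"rx":0,"ry":0,"rz":0,"hand":0},{"x":-0.0035,"y":0.0104,"z":0,"rx":0,"ry":0,"rz":0,"hand":0},{"x":-0.0057,"y":0.0171,"z":0,"rx":0,"ry":0,"rz":0,"hand":0},{"x":-0.0079,"y":0.0237,"z":0,"rx":0,"ry":0,"rz":0,"hand":0},{"x":-0.0101,"y":0.0303,"z":0,"rx":0,"ry":0,"rz":0,"hand":0},{"x":-0.0124,"y":0.037,"z":0,"rx":0,"ry":0,"rz":0,"hand":0},{"x":-0.0146,"y":0.0436,"z":0,"rx":0,"ry":0,"rz":0,"hand":0},{"x":-0.0168,"y":0.0502,"z":0,"rx":0,"ry":0,"rz":0,"hand":0},{"x":-0.019,"y":0.0569,"z":0,"rx":0,"ry":0,"rz":0,"hand":0},{"x":-0.0203,"y":0.0607,"z":0,"rx":0,"ry":0,"rz":0,"hand":0}]'
python3 - <<'E'
from plant import bot
import cv2,numpy as np
for c in("side","top"):
    im=bot.read_camera(c);cv2.imwrite(f"pics/{c}5.png",im["color"])
    for t in("button_top","thumb_rest"):
        print(c,t,[(np.round(q["position"],4),round(q["conf"],2)) for q in bot.tip_of(t,c)[:2]])
print(np.round(bot.read_state()["force"],1))
E
```

```text
time_s: 7.52
eef_pos: [0.5175, 0.11, 0.0621]
eef_rot: [-0.951, 1.352, 0.948]
force: [-4.6, -3.1, 14.6]
grip_width: 0.0005
side button_top [(array([0.5189, 0.1112, 0.0624]), 0.63)]
side thumb_rest [(array([0.5311, 0.0803, 0.075 ]), 0.61), (array([0.4186, 0.0786, 0.0125]), 0.46)]
top button_top []
top thumb_rest [(array([ 0.3872,  0.2711, -0.0011]), 0.72)]
[-5.6 -1.1 15.4]
```

View pics/side5.png

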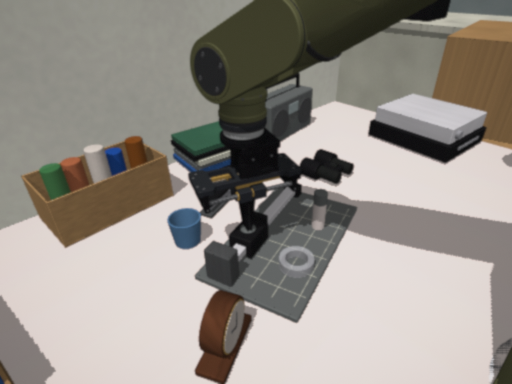

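The head is about 158 mm along, with the block's face still a little way ahead: the head is at about (248,235) and the stop at about (222,262). I'll do the last stretch, then slow down.

```bash
python3 -m handwheel '[{"x":-0.0013,"y":0.0038,"z":0,"rx":0,"ry":0,"rz":0,"hand":0},{"x":-0.0032,"y":0.0095,"z":0,"rx":0,"ry":0,"rz":0,"hand":0},{"x":-0.0051,"y":0.0152,"z":0,"rx":0,"ry":0,"rz":0,"hand":0},{"x":-0.007,"y":0.0209,"z":0,"rx":0,"ry":0,"rz":0,"hand":0},{"x":-0.0086,"y":0.0256,"z":0,"rx":0,"ry":0,"rz":0,"hand":0},{"x":-0.0098,"y":0.0294,"z":0,"rx":0,"ry":0,"rz":0,"hand":0},{"x":-0.0108,"y":0.0322,"z":0,"rx":0,"ry":0,"rz":0,"hand":0},{"x":-0.0114,"y":0.0341,"z":0,"rx":0,"ry":0,"rz":0,"hand":0},{"x":-0.012,"y":0.036,"z":0,"rx":0,"ry":0,"rz":0,"hand":0},{"x":-0.0127,"y":0.0379,"z":0,"rx":0,"ry":0,"rz":0,"hand":0}]'
```

```text
time_s: 8.65
eef_pos: [0.505, 0.1478, 0.0621]
eef_rot: [-0.951, 1.351, 0.947]
force: [-4.3, -3.6, 15.0]
grip_width: 0.0004
```

```bash
python3 -m handwheel '[{"x":-0.0003,"y":0.001,"z":0,"rx":0,"ry":0,"rz":0,"hand":0},{"x":-0.0006,"y":0.0019,"z":0,"rx":0,"ry":0,"rz":0,"hand":0},{"x":-0.0006,"y":0.0019,"z":0,"rx":0,"ry":0,"rz":0,"hand":0}]'
```

```text
time_s: 8.9
eef_pos: [0.5043, 0.1498, 0.0621]
eef_rot: [-0.951, 1.351, 0.948]
force: [-4.7, -2.1, 15.6]
grip_width: 0.0005
```

```bash
python3 -m handwheel '[{"x":-0.0003,"y":0.001,"z":0,"rx":0,"ry":0,"rz":0,"hand":0},{"x":-0.0006,"y":0.0019,"z":0,"rx":0,"ry":0,"rz":0,"hand":0},{"x":-0.0006,"y":0.0019,"z":0,"rx":0,"ry":0,"rz":0,"hand":0}]'
```

```text
time_s: 9.15
eef_pos: [0.5043, 0.1503, 0.0621]
eef_rot: [-0.954, 1.352, 0.946]
force: [-3.5, -7.1, 14.3]
grip_width: 0.0001
```

```bash
python3 -m handwheel '[{"x":-0.0003,"y":0.001,"z":0,"rx":0,"ry":0,"rz":0,"hand":0},{"x":-0.0006,"y":0.0019,"z":0,"rx":0,"ry":0,"rz":0,"hand":0},{"x":-0.0006,"y":0.0019,"z":0,"rx":0,"ry":0,"rz":0,"hand":0}]'
```

```text
time_s: 9.4
eef_pos: [0.5044, 0.152, 0.0622]
eef_rot: [-0.955, 1.351, 0.944]
force: [-1.6, -7.3, 12.5]
grip_width: 0.0004
```

```bash
python3 - <<'E'
from plant import bot
import cv2,numpy as np
im=bot.read_camera("side");cv2.imwrite("pics/side6.png",cv2.resize(im["color"][170:310,170:310],None,fx=4,fy=4,interpolation=cv2.INTER_CUBIC))
print([(np.round(q["position"],4),round(q["conf"],2)) for q in bot.tip_of("button_top","side")[:2]])
E
```

```text
[(array([0.5065, 0.1505, 0.0635]), 0.56)]
```

View pics/side6.png

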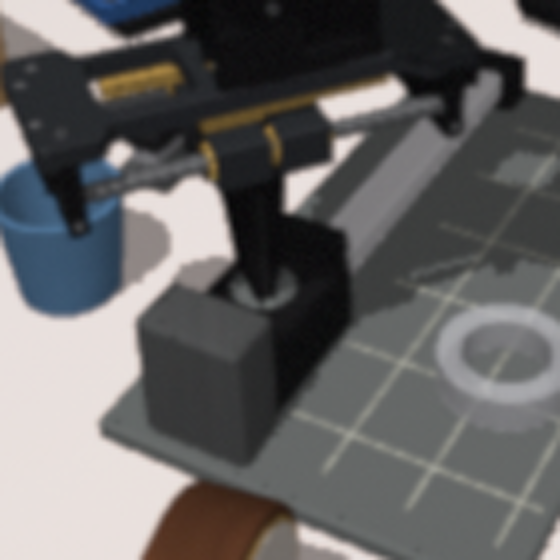

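The head is at the block: Fy rose to −7 N, the finger began to slip, and the picture shows no gap. I'll let the button rise slowly and lift clear.

```bash
python3 -m handwheel '[{"x":0,"y":0,"z":0,"rx":0,"ry":0,"rz":0,"hand":0},{"x":0,"y":0,"z":0.002,"rx":0,"ry":0,"rz":0,"hand":0},{"x":0,"y":0,"z":0.004,"rx":0,"ry":0,"rz":0,"hand":0},{"x":0,"y":0,"z":0.007,"rx":0,"ry":0,"rz":0,"hand":0},{"x":0,"y":0,"z":0.012,"rx":0,"ry":0,"rz":0,"hand":0},{"x":0,"y":0,"z":0.022,"rx":0,"ry":0,"rz":0,"hand":0},{"x":0,"y":0,"z":0.042,"rx":0,"ry":0,"rz":0,"hand":0},{"x":0,"y":0,"z":0.07,"rx":0,"ry":0,"rz":0,"hand":0},{"x":0,"y":0,"z":0.1,"rx":0,"ry":0,"rz":0,"hand":0},{"x":0,"y":0,"z":0.12,"rx":0,"ry":0,"rz":0,"hand":0}]'
python3 -m handwheel '[{"x":0,"y":0,"z":0,"rx":0,"ry":0,"rz":0,"hand":0},{"x":0,"y":0,"z":0,"rx":0,"ry":0,"rz":0,"hand":0}]'
python3 - <<'E'
from plant import bot
import cv2,numpy as np
for c in("side","wrist","top"):
    im=bot.read_camera(c);cv2.imwrite(f"pics/{c}7.png",im["color"])
    if c=="side":cv2.imwrite("pics/side7c.png",cv2.resize(im["color"][170:310,170:310],None,fx=4,fy=4,interpolation=cv2.INTER_CUBIC))
    for t in("button_top","thumb_rest","glue_stick","tape_roll","stapler","cup","binoculars","clock"):
        print(c,t,[(np.round(q["position"],3),round(q["conf"],2)) for q in bot.tip_of(t,c)[:1]])
E
```

```text
time_s: 10.33
eef_pos: [0.5018, 0.1538, 0.1816]
eef_rot: [-0.95, 1.352, 0.949]
force: [0.4, -0.6, 1.4]
grip_width: 0.0004
time_s: 10.5
eef_pos: [0.502, 0.1538, 0.1801]
eef_rot: [-0.95, 1.351, 0.948]
force: [0.1, -0.6, -1.0]
grip_width: 0.0004
side button_top [(array([0.51, 0.15, 0.07]), 0.64)]
side thumb_rest [(array([0.52 , 0.116, 0.072]), 0.58)]
side glue_stick [(array([ 0.463, -0.037,  0.01 ]), 0.82)]
side tape_roll [(array([0.416, 0.079, 0.015]), 0.63)]
side stapler [(array([0.691, 0.049, 0.   ]), 0.91)]
side cup [(array([0.63 , 0.171, 0.001]), 0.81)]
side binoculars [(array([ 0.587, -0.238, -0.001]), 0.9)]
side clock [(array([ 0.389,  0.272, -0.002]), 0.78)]
wrist button_top [(array([0.503, 0.149, 0.069]), 0.59)]
wrist thumb_rest [(array([0.514, 0.114, 0.076]), 0.91)]
wrist glue_stick [(array([ 0.463, -0.036,  0.012]), 0.8)]
wrist tape_roll [(array([0.424, 0.082, 0.009]), 0.6)]
wrist stapler []
wrist cup []
wrist binoculars []
wrist clock [(array([ 0.39 ,  0.265, -0.005]), 0.93)]
top button_top []
top thumb_rest []
top glue_stick [(array([ 0.463, -0.036,  0.016]), 0.47)]
top tape_roll [(array([0.423, 0.077, 0.008]), 0.64)]
top stapler [(array([ 0.688,  0.052, -0.   ]), 0.87)]
top cup [(array([0.629, 0.174, 0.001]), 0.5)]
top binoculars [(array([ 0.588, -0.236, -0.001]), 0.7)]
top clock [(array([0.685, 0.054, 0.   ]), 0.57)]
```

View pics/side7c.png

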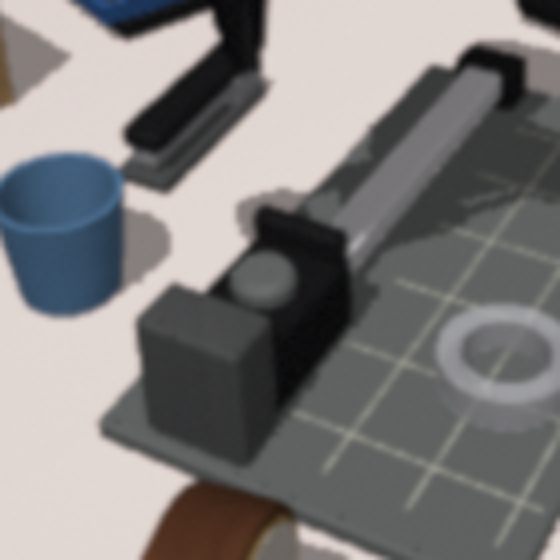

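View pics/wrist7.png

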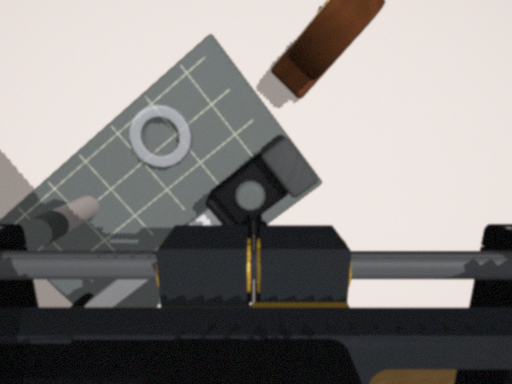

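The head sits against the block at about (210,350) in the crop, and the button is up at about (263,278). In the wrist view the button is at (250,195), with head and block touching. The other things are where they were and the arm is clear.

```bash
python3 -c "
from plant import bot
print(bot.hand_in())"
```

```text
the job is handed in; nothing more can be done
None
```

The trimmer head is parked against the stop block and the job is handed in; no verdict was reported. With closed fingertips I pressed the button to its end stop and held about 15 N on it. I slid the head about 200 mm until it met the block, then let the button rise and lifted 120 mm clear.

**Head at the stop:** travel measured from the arm was about 200 mm. The sideways force rose to about 7 N, and the side picture shows no gap.

**Button held down:** the fingertip height read 0.062 m after every move of the slide, which is the fully-down height. After the lift the detectors put the button top at 0.069–0.070 m, so it is up again.

**Other things:** each reads within about 6 mm of its starting position, which is close to detector noise.

**Time and contact:** the clock was at about 10.5 s at the last reading. The wrist force was near zero, with nothing touched.

**Checks that disagreed:**
- The final top-camera clock reading landed on the stapler, a mistaken detection. The side and wrist cameras both saw the clock in place.
- The top camera could not see the head at the end because the arm hid it.
- The rail angle came out as 18.3° from its edges and 19.2° from the detected points. I used about 18.5°.
- My first move command was refused for missing keys, and nothing moved.

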